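Hold printed tweezers at their marked gap for scanning

ROBOT

A 6-joint arm with a two-finger parallel gripper is mounted at the origin on the work surface. World frame = base frame: x ahead of the robot, y to its left, z up, the work surface at z = 0. Lengths are in mm, angles in rad, forces in N, time in s.
With the tool pointing down it reaches from about 350 to 850 mm from the base axis. Payload 8.1 kg.
Tool frame: the origin (TCP) lies midway between the tips of the shut fingers; the grasp point (between the pads) lies 19 mm behind it; z points along the fingers, y is the line along which they close (so a half turn about z gives the same grasp; the last joint's range is limited). The gripper opens to 93 mm and grips with 3 to 60 N. Pads are 15 mm wide; open, the fingers measure 128 mm over their backs; the gripper's body (75 mm by 188 mm) begins 65 mm behind the grasp point.
Start: joints at [1.251, 0.13, 1.488, -0, 1.523, -0.085], TCP at [139.567, 583.546, 218.635] pointing down, gripper open.
Joint ranges: [-2.96, 2.96], [-0.89, 2.26], [0.02, 2.5], [-1.34, 4.48], [0, 2.73], [-2.66, 2.66]. Speed limits (rad/s): [2.39, 2.39, 2.79, 3.14, 3.14, 3.14].

INTERFACE

Orientations are given as a unit quaternion [x, y, z, w].
In Python, from cell import ctrl gives the robot as it stands. The module is installed in compiled form; this text tells all that it offers.
- The arm moves only by the shell command python3 -m inch 'ROWS' [FORCE]. ROWS is JSON, a list of rows, each an object of numbers: "x", "y", "z": the shift along the tool's x, y, z in mm; "rx", "ry", "rz": the turn, a rotation vector about the tool's x, y, z in rad; "grip": the finger opening in mm, from 0 to 93. In form: [{"x": .., "y": .., "z": .., "rx": .., "ry": .., "rz": .., "grip": ..}, ...]. A call has 1 to 12 rows; each row shifts and turns the commanded pose from where the row before left it, along the tool's axes as they then stand; what a row does not reach is not made up. A row lasts 1/12 s, in which the tool goes at most 41.7 mm and 7.16 degrees, less where a joint would pass 70% of its speed; a pose out of reach is approached as far as the arm can. A call is refused whole if a number of a shift passes 41.7 or a number of a turn 0.125, either way. A call with a gripper value outside its range is refused whole. The fingers move at their own pace and stop on an object; FORCE is the grip in N (left out, the last holds). Time passes only in rows, so rows that do not move let the fingers close. It gives the time, the measured TCP pose, the force, the opening and the grip force at its end, in the units of the state.
- ctrl.get_obs(): the state, without advancing time (a new reading comes with each control period).
- ctrl.capture(name): name is "side" or "top"; returns a dict with "pixels" (480x640x3 uint8, blue, green, red), "depth" (480x640 float32, mm along the optical axis (not along the pixel's ray), 0 where there is no reading), "vertical_fov" (degrees; the focal length in pixels is half the picture's height over the tangent of half this angle, whatever the lens; pixels are square), "cx", "cy" (the principal point, pixels), "xyz" and "attitude" of the camera in the world. Camera axes: x right, y down, z forward; pixel columns grow to the right and rows downward; lengths in mm; the calibration is good to about 2 mm. A picture is of the moment at which its call begins.
- ctrl.sign_off(): hands the job in; it is judged then, once.
The state is a dict: "time": time; "qpos": joint angles; "dq": joint speeds; "joint_efforts": joint torques, N m; "position": TCP position; "orientation": TCP orientation; "force": force on the tool from outside, world axes, zero at the start; "ft_torque": the same for the moment, N m; "opening": finger opening in mm; "finger_force": force on a finger pad.
Only numpy, scipy, OpenCV 4.12 (cv2) and the standard library are available. Lean on these libraries where they do the work, as an engineer would, in place of code of your own. Each camera call takes 0.05 s, during which the arm holds its last target. There are 200 camera calls.

TASK

Pick up the blue sprung tweezers by their black grip pads, gently and without ever squeezing the tips shut, and hold them level about 10 cm above the middle of the black turntable, squeezed so that the red pointer stands over the green mark, ready to be scanned. Keep them there, still and at that gap, for at least two seconds, and finish while still holding them so: do not put them down or let go. Leave the mouse, the orange gear and the spray can undisturbed.

Things in the scene. Friction and masses are not known exactly. Their poses are not given: they have to be found in the camera images.
- tweezers_grip (a point): Centre of the blue sprung tweezers (60 g, balanced at the pads, 190 mm long, leaves 16 mm tall): half-way up, midway between the two black grip pads when relaxed. x to the tips, y across (squeeze direction), z up. Pads 40 mm long (x -20 to 20 mm), relaxed 54 mm over their outsides, splayed 0.07 rad each. The -y leaf is fast to this frame: squeezed by s, the middle lies 50 mm x s to -y.
- squeeze (a joint): Squeeze angle of the tweezers, rad: 0 relaxed (tips 46 mm apart), 0.14 pads parallel (40 mm over them, tips 22 mm apart), 0.26 end stop; beyond 0.235 counts as shut. Width over the pads' middle is about 54 mm - 100 mm x angle. Each pad needs 4.2 N to start and 3.5 N more per 0.1 rad.
- mark (a joint): Place of the green mark on the scale, m from the relaxed pointer towards the -y leaf: 0.013 to 0.028, different each time; it stays where it is. The red pointer is over the mark's middle when squeeze = mark / 0.151.
- mark_top (a point): Top centre of the green mark, 8 mm wide (along y), on the white scale bar that crosses over the leaves near the tips. Axes as the tweezers'.
- pointer (a point): Red pointer: a 2.5 mm wide needle on the +y leaf, lying across and just above the scale; it sweeps towards -y as the tweezers are squeezed. It is over the mark while its middle is within the mark's 8 mm width.
- tweezers: The same tweezers, origin 8 mm below the grip centre, on the leaves' underside, 45 mm above the table at first. Hinge at x = -100 mm, scale at x = 50 mm, tips at x = 75 mm; scale and pointer rise to 28 mm above the underside.
- turntable_top (a point): Centre of the top of the fixed black scan turntable, a disc of 200 mm diameter with white dots, top 35 mm above the table; z up. A black scanner bar, 240 mm wide and 90 mm high, stands fixed at the table's far edge, 0.85 m ahead of the robot.
- rest: Grey fixed rest on which the tweezers lie flat, 190 x 92 mm, origin on the table, below the grip centre to within 4 mm, x to the tips. Two blocks 45 mm high carry the tweezers; between them (x -65 to 35 mm) fingers can pass down beside the pads, above a base plate 6 mm high and 70 mm wide.
- mouse: Black computer mouse, loose, 105 x 58 x 33 mm, origin at its underside. Leave alone.
- gear: Orange printed gear, loose, 68 mm diameter, 23 mm high, origin at its underside. Leave alone.
- spray: Metal spray can, loose, upright, 48 mm diameter, 130 mm high, origin at its underside. Leave alone.
Mind the look-alikes: they are no part of the job. Leave any pink or purple look-alike of the rest alone.

How it is judged (in metres and radians):
On the way, in this order (a step that is already met when the one before it is completed fails the run):
1. the tweezers are lifted clear of the rest, in the fingers (z of tweezers_grip in the frame of rest above 0.073 m and contact force between the fingers and tweezers above 2 N and contact force between tweezers and rest below 0.05 N), for 0.1 s.
2. held level and still over the turntable with the pointer on the green mark, two seconds without a break (y of pointer in the frame of mark_top between -0.0045 and 0.0045 m and horizontal distance between tweezers_grip and turntable_top below 0.05 m and z of tweezers_grip in the frame of turntable_top between 0.06 and 0.16 m and angle between tweezers_grip's own z axis and vertical below 0.26 rad and velocity of joint squeeze between -0.1 and 0.1 rad/s and contact force between the fingers and tweezers above 2 N and linear speed of tweezers below 0.03 m/s), for 2 s.
At the end, for the whole second after the job is handed in: The tweezers are held still (under 30 mm/s) in the fingers alone, level within 15 degrees, grip point 60 to 160 mm above the turntable top and within 50 mm of its centre line, pointer within 4.5 mm of the mark's middle, squeeze not changing (under 0.1 rad/s) (all of step 2); the arm keeps its last pose, push and grip.
It fails at once if the tips were squeezed shut (squeeze beyond 0.235 rad) (value of joint squeeze above 0.235 rad).
It fails at once if the tweezers were pressed hard (over 40 N) onto the rest (contact force between tweezers and rest above 40 N).
It fails at once if the tweezers were gripped harder than 60 N in all (contact force between the fingers and tweezers above 60 N).
It fails at once if the mouse, gear or can was moved by over 15 mm (distance of any of mouse, gear, spray from where it was at the start of the episode above 0.015 m).
It also fails if it takes over 50 s, if anything falls off the work surface, if the arm or the gripper's body presses on something with over 40 N, if the wrist force passes 120 N, or if a joint passes its speed limit or range.

## Working session

There is one attempt and no reset: what is moved stays moved. The work goes in short steps, Python scripts to look and compute and a shell command to move; the robot and the scene stay as the last step left them, time stands still between calls to the robot, and variables do not carry over. Pictures are saved under pics/ and viewed, at most 10 in all, crops included, and the job is handed in when it is done.

```bash
mkdir -p pics
cat > h.py <<'E'
import numpy as np, cv2
from scipy.spatial.transform import Rotation as R
from cell import ctrl
def cap(n,save=None):
    c=ctrl.capture(n)
    if save: cv2.imwrite(f'pics/{save}.png',c['pixels'])
    return c
def ray(c,u,v):
    f=240/np.tan(np.radians(c['vertical_fov'])/2)
    A=np.array(c['attitude']); 
    M=R.from_quat(A).as_matrix() if A.size==4 else A
    return np.array(c['xyz']),M@np.array([(u-c['cx'])/f,(v-c['cy'])/f,1])
def onz(c,u,v,z):
    o,d=ray(c,u,v); return o+d*(z-o[2])/d[2]
def dep(c,u,v):
    o,d=ray(c,u,v); return o+d*c['depth'][int(v),int(u)]
E
python3 - <<'E'
from h import *
for n in('top','side'):
    c=cap(n,n+'1'); print(n,{k:c[k] for k in c if k not in('pixels','depth')})
print(ctrl.get_obs())
E
```

```text
top {'vertical_fov': 45.70293605669055, 'cx': 316.5906515698263, 'cy': 235.7490919837355, 'xyz': array([ 300.5949558 ,  -13.42599425, 1463.16748947]), 'attitude': array([ 0.70570351, -0.70467037,  0.04744187, -0.056316  ])}
side {'vertical_fov': 42.829725090089504, 'cx': 317.77298420219654, 'cy': 245.14144293772742, 'xyz': array([ 286.87192229, -802.87009892, 1064.27613471]), 'attitude': array([ 0.92659774, -0.14746549,  0.04771775, -0.34262745])}
{'time': 0.1, 'qpos': array([ 1.25060385e+00,  1.31082679e-01,  1.48914043e+00, -1.88802910e-05,
        1.52299007e+00, -8.53799522e-02]), 'dq': array([ 3.24367827e-04, -4.11380253e-06, -1.74563040e-03, -1.16580536e-03,
        1.43843265e-04, -2.05732634e-04]), 'joint_efforts': array([ 1.01087706e-03, -5.61348581e+01, -4.93085897e+01,  7.69820320e-02,
        2.91319925e-02, -6.62297907e-05]), 'position': array([139.41289493, 583.06759725, 217.71055623]), 'orientation': array([ 1.17136229e-01,  9.93115526e-01, -7.95559686e-04, -1.53950685e-04]), 'force': array([0.05883142, 1.23029591, 0.21515062]), 'ft_torque': array([-0.02912954,  0.01148035, -0.01811911]), 'finger_force': 0.0, 'opening': 92.64605513344355}
```

View pics/top1.png

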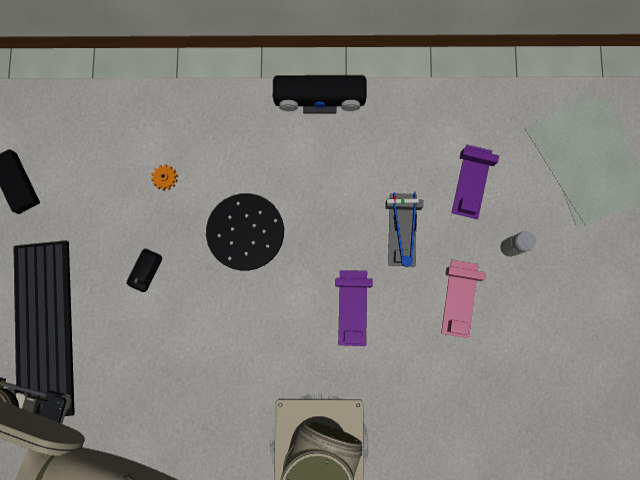

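View pics/side1.png

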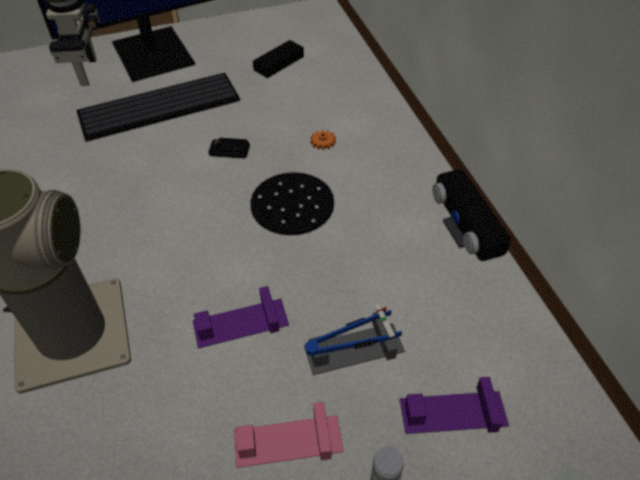

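The top view shows the blue tweezers on the grey rest at (404,230), hinge at (406,261) and tips up at about (404,197). It also shows the turntable at (245,232), mouse at (145,270), gear at (164,177) and can at (520,243). Rest look-alikes are purple (353,308), purple (475,182) and pink (461,299). Other blue things are the scanner's dot at (320,104) and the monitor. I choose the grey rest with the blue tweezers at (404,230).

```bash
cat > meas.py <<'E'
from h import *
def masks(c):
    h=cv2.cvtColor(c['pixels'],cv2.COLOR_BGR2HSV)
    b=cv2.inRange(h,(100,120,60),(125,255,255)); g=cv2.inRange(h,(45,70,50),(85,255,255)); r=cv2.inRange(h,(0,110,70),(8,255,255))|cv2.inRange(h,(172,110,70),(180,255,255))
    return b,g,r
def cen(m,box):
    x0,y0,x1,y1=box; v,u=np.nonzero(m[y0:y1,x0:x1]); return (u.mean()+x0,v.mean()+y0,len(u)) if len(u) else None
E
python3 - <<'E'
from meas import *
c=cap('top'); b,g,r=masks(c); box=(380,180,430,275)
x0,y0,x1,y1=box
cv2.imwrite('pics/crop1.png',cv2.resize(c['pixels'][y0:y1,x0:x1],None,fx=6,fy=6,interpolation=cv2.INTER_NEAREST))
P=[]
v,u=np.nonzero(b[y0:y1,x0:x1]); u=u+x0;v=v+y0
W=np.array([onz(c,a,d,56)[:2] for a,d in zip(u,v)])
print(len(W),W.min(0),W.max(0))
# rest: grey box by depth/brightness
for x in np.arange(W[:,0].min(),W[:,0].max(),10):
    s=W[(W[:,0]>=x)&(W[:,0]<x+10)]
    if len(s): print(int(x),s[:,1].min().round(1),s[:,1].max().round(1))
for n,m in(('g',g),('r',r)):
    q=cen(m,box); print(n,q, q and onz(c,q[0],q[1],70))
h=cv2.cvtColor(c['pixels'],cv2.COLOR_BGR2HSV)
k=cv2.inRange(h,(0,0,0),(180,255,70)); n,l,st,ce=cv2.connectedComponentsWithStats(k[185:280,200:290]); i=1+np.argmax(st[1:,4]); q=ce[i]+[200,185]; print('turn',q,st[i],onz(c,*q,35), 'depth z',dep(c,240,230))
E
```

```text
331 [ 433.23348687 -243.26759913] [ 620.39423199 -189.70634899]
433 -229.4 -207.1
443 -232.0 -207.2
453 -232.3 -205.0
463 -232.5 -205.1
473 -232.7 -202.8
483 -235.5 -200.6
493 -235.7 -200.7
503 -235.8 -198.5
513 -238.6 -198.6
523 -238.8 -196.3
533 -239.0 -196.4
543 -239.2 -194.2
553 -242.0 -194.3
563 -242.2 -192.0
573 -242.4 -189.7
583 -242.7 -189.8
603 -243.1 -190.3
613 -243.3 -190.4
g (np.float64(402.125), np.float64(201.0625), 16) [ 594.14454189 -208.50947463   70.        ]
r (np.float64(394.5), np.float64(199.5), 10) [ 598.12139925 -189.61800732   70.        ]
turn [244.61422649 231.64041021] [   6    9   78   77 4583] [522.32589525 187.80101075  35.        ] depth z [526.40569629 199.515242    35.86507149]
```

View pics/crop1.png

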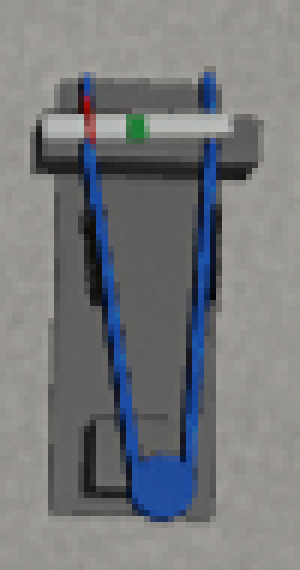

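The crop shows both leaves on the grey rest. The red pointer is at crop (90,120), the green mark at (137,127) and the hinge at (163,487). The black pads are at crop rows 205–300, and the tips point along world +x. So grip ≈ (545,-217,53) with yaw ≈ 0.013. The mark is about 18.7 mm from the pointer, giving squeeze ≈ 0.124 and opening ≈ 41.6 mm. The turntable is at (522,188).

```bash
python3 -m inch '[{"rz":-0.124,"grip":90},{"rz":-0.123},{"x":-17,"y":-33},{"x":-17,"y":-33},{"x":-17,"y":-33},{"x":-17,"y":-33},{"x":-17,"y":-33},{"x":-17,"y":-33},{"x":-17,"y":-33},{"x":-17,"y":-33},{"x":-17,"y":-33},{"x":-17,"y":-33}]' 11
python3 -m inch '[{"x":-17,"y":-33},{"x":-17,"y":-33},{"x":-17,"y":-33},{"x":-17,"y":-33},{"x":-17,"y":-33},{"x":-17,"y":-33},{"x":-17,"y":-33},{"x":-17,"y":-33},{"x":-17,"y":-33},{"x":-17,"y":-33},{}]'
```

```text
schema error: expected keys x, y, z, rx, ry, rz, grip
schema error: expected keys x, y, z, rx, ry, rz, grip
```

```bash
python3 -m inch '[{"x":0,"y":0,"z":0,"rx":0,"ry":0,"rz":-0.124,"grip":90},{"x":0,"y":0,"z":0,"rx":0,"ry":0,"rz":-0.123,"grip":90},{"x":-17,"y":-33,"z":0,"rx":0,"ry":0,"rz":0,"grip":90},{"x":-17,"y":-33,"z":0,"rx":0,"ry":0,"rz":0,"grip":90},{"x":-17,"y":-33,"z":0,"rx":0,"ry":0,"rz":0,"grip":90},{"x":-17,"y":-33,"z":0,"rx":0,"ry":0,"rz":0,"grip":90},{"x":-17,"y":-33,"z":0,"rx":0,"ry":0,"rz":0,"grip":90},{"x":-17,"y":-33,"z":0,"rx":0,"ry":0,"rz":0,"grip":90},{"x":-17,"y":-33,"z":0,"rx":0,"ry":0,"rz":0,"grip":90},{"x":-17,"y":-33,"z":0,"rx":0,"ry":0,"rz":0,"grip":90},{"x":-17,"y":-33,"z":0,"rx":0,"ry":0,"rz":0,"grip":90},{"x":-17,"y":-33,"z":0,"rx":0,"ry":0,"rz":0,"grip":90}]' 11
```

```text
time: 1.15
position: [313.8, 254.0, 218.5]
orientation: [-0.006, 1.0, 0.0, 0.0]
force: [1.0, -0.3, 0.2]
opening: 90.1
finger_force: 0.0
```

```bash
python3 -m inch '[{"x":-19,"y":-36,"z":0,"rx":0,"ry":0,"rz":0,"grip":90},{"x":-19,"y":-36,"z":0,"rx":0,"ry":0,"rz":0,"grip":90},{"x":-19,"y":-36,"z":0,"rx":0,"ry":0,"rz":0,"grip":90},{"x":-19,"y":-36,"z":0,"rx":0,"ry":0,"rz":0,"grip":90},{"x":-19,"y":-36,"z":0,"rx":0,"ry":0,"rz":0,"grip":90},{"x":-19,"y":-36,"z":0,"rx":0,"ry":0,"rz":0,"grip":90},{"x":-19,"y":-36,"z":0,"rx":0,"ry":0,"rz":0,"grip":90},{"x":-19,"y":-36,"z":0,"rx":0,"ry":0,"rz":0,"grip":90},{"x":-19,"y":-36,"z":0,"rx":0,"ry":0,"rz":0,"grip":90},{"x":-19,"y":-36,"z":0,"rx":0,"ry":0,"rz":0,"grip":90},{"x":-19,"y":-36,"z":0,"rx":0,"ry":0,"rz":0,"grip":90},{"x":-15,"y":-25,"z":0,"rx":0,"ry":0,"rz":0,"grip":90}]'; python3 -m inch '[{"x":0,"y":-20,"z":20,"rx":0,"ry":0,"rz":0,"grip":90},{"x":0,"y":-20,"z":20,"rx":0,"ry":0,"rz":0,"grip":90},{"x":0,"y":0,"z":0,"rx":0,"ry":0,"rz":0,"grip":90},{"x":0,"y":0,"z":0,"rx":0,"ry":0,"rz":0,"grip":90}]'
```

```text
time: 2.15
position: [543.2, -165.9, 218.0]
orientation: [-0.005, 1.0, -0.0, -0.0]
force: [-0.2, 0.5, 0.6]
opening: 90.0
finger_force: 0.0
time: 2.48
position: [541.8, -202.8, 176.6]
orientation: [-0.005, 1.0, 0.001, -0.002]
force: [-0.1, 0.0, -0.4]
opening: 90.3
finger_force: 0.0
```

```bash
python3 -m inch '[{"x":-3,"y":-14,"z":16,"rx":0,"ry":0,"rz":0,"grip":90},{"x":0,"y":0,"z":30,"rx":0,"ry":0,"rz":0,"grip":90},{"x":0,"y":0,"z":30,"rx":0,"ry":0,"rz":0,"grip":90},{"x":0,"y":0,"z":0,"rx":0,"ry":0,"rz":0,"grip":90},{"x":0,"y":0,"z":0,"rx":0,"ry":0,"rz":0,"grip":90}]'
python3 - <<'E'
from meas import *
c=cap('side')
cv2.imwrite('pics/side2.png',cv2.resize(c['pixels'][240:420,260:460],None,fx=3,fy=3))
o,d=np.array([541,-217,0]),0
M=R.from_quat(c['attitude']).as_matrix(); f=240/np.tan(np.radians(c['vertical_fov'])/2)
for p in([545,-217,53],[545,-243,53],[620,-217,53]):
    q=M.T@(np.array(p)-c['xyz']); print(p,q[0]/q[2]*f+c['cx'],q[1]/q[2]*f+c['cy'])
E
```

```text
time: 2.9
position: [545.4, -215.0, 102.1]
orientation: [-0.007, 1.0, 0.001, -0.001]
force: [0.6, -0.6, 0.3]
opening: 89.8
finger_force: 0.0
[545, -217, 53] 358.79201281435775 333.89130771429427
[545, -243, 53] 363.5360997446899 344.9704199412576
[620, -217, 53] 394.8316395682149 323.60554366640054
```

View pics/side2.png

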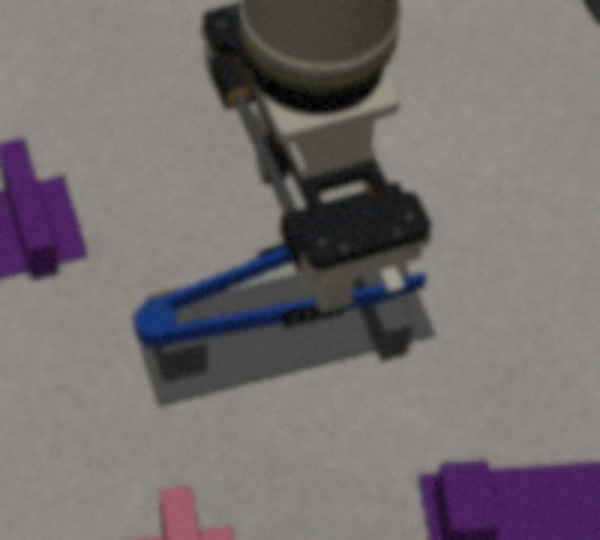

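The side crop shows the open fingers above the leaves. The near pad is at about full-image (365,346) and the estimate predicts (363.5,345), so they agree. Next I descend to TCP z = 34.

```bash
python3 -m inch '[{"x":0,"y":-2,"z":17,"rx":0,"ry":0,"rz":0,"grip":90},{"x":0,"y":0,"z":17,"rx":0,"ry":0,"rz":0,"grip":90},{"x":0,"y":0,"z":17,"rx":0,"ry":0,"rz":0,"grip":90},{"x":0,"y":0,"z":17,"rx":0,"ry":0,"rz":0,"grip":90},{"x":0,"y":0,"z":0,"rx":0,"ry":0,"rz":0,"grip":75},{"x":0,"y":0,"z":0,"rx":0,"ry":0,"rz":0,"grip":65},{"x":0,"y":0,"z":0,"rx":0,"ry":0,"rz":0,"grip":60},{"x":0,"y":0,"z":0,"rx":0,"ry":0,"rz":0,"grip":60}]' 11
```

```text
time: 3.62
position: [548.1, -219.3, 37.4]
orientation: [-0.006, 1.0, -0.001, 0.002]
force: [0.7, -0.4, 0.3]
opening: 68.0
finger_force: 0.0
```

```bash
python3 -m inch '[{"x":0,"y":0,"z":0,"rx":0,"ry":0,"rz":0,"grip":57},{"x":0,"y":0,"z":0,"rx":0,"ry":0,"rz":0,"grip":54},{"x":0,"y":0,"z":0,"rx":0,"ry":0,"rz":0,"grip":52},{"x":0,"y":0,"z":0,"rx":0,"ry":0,"rz":0,"grip":50},{"x":0,"y":0,"z":0,"rx":0,"ry":0,"rz":0,"grip":50},{"x":0,"y":0,"z":0,"rx":0,"ry":0,"rz":0,"grip":50}]'
```

```text
time: 4.12
position: [547.3, -218.9, 35.8]
orientation: [-0.006, 1.0, -0.0, 0.001]
force: [0.3, 0.8, 6.3]
opening: 50.7
finger_force: 7.7
```

```bash
python3 -m inch '[{"x":0,"y":0,"z":0,"rx":0,"ry":0,"rz":0,"grip":48},{"x":0,"y":0,"z":0,"rx":0,"ry":0,"rz":0,"grip":46},{"x":0,"y":0,"z":0,"rx":0,"ry":0,"rz":0,"grip":44},{"x":0,"y":0,"z":0,"rx":0,"ry":0,"rz":0,"grip":43},{"x":0,"y":0,"z":0,"rx":0,"ry":0,"rz":0,"grip":43},{"x":0,"y":0,"z":0,"rx":0,"ry":0,"rz":0,"grip":43}]'
```

```text
time: 4.62
position: [547.4, -218.9, 35.8]
orientation: [-0.006, 1.0, -0.0, 0.001]
force: [0.7, 1.4, 5.9]
opening: 43.7
finger_force: 10.0
```

```bash
python3 -m inch '[{"x":0,"y":0,"z":-4,"rx":0,"ry":0,"rz":0,"grip":43},{"x":0,"y":0,"z":-6,"rx":0,"ry":0,"rz":0,"grip":43},{"x":0,"y":0,"z":-10,"rx":0,"ry":0,"rz":0,"grip":43},{"x":0,"y":0,"z":-12,"rx":0,"ry":0,"rz":0,"grip":43},{"x":0,"y":0,"z":-12,"rx":0,"ry":0,"rz":0,"grip":43},{"x":0,"y":0,"z":-12,"rx":0,"ry":0,"rz":0,"grip":43},{"x":0,"y":0,"z":-12,"rx":0,"ry":0,"rz":0,"grip":43},{"x":0,"y":0,"z":-12,"rx":0,"ry":0,"rz":0,"grip":43},{"x":0,"y":0,"z":-12,"rx":0,"ry":0,"rz":0,"grip":43},{"x":0,"y":0,"z":-12,"rx":0,"ry":0,"rz":0,"grip":43},{"x":0,"y":0,"z":0,"rx":0,"ry":0,"rz":0,"grip":43},{"x":0,"y":0,"z":0,"rx":0,"ry":0,"rz":0,"grip":43}]'
python3 - <<'E'
from meas import *
c=cap('side'); a=cv2.resize(c['pixels'][220:400,280:430],None,fx=3.3,fy=3.3)
t=cap('top'); b=cv2.resize(t['pixels'][160:280,370:430],None,fx=5,fy=5)
h=max(a.shape[0],b.shape[0]); z=np.zeros((h,a.shape[1]+b.shape[1],3),np.uint8); z[:a.shape[0],:a.shape[1]]=a; z[:b.shape[0],a.shape[1]:]=b
print(z.shape); cv2.imwrite('pics/lift.png',z[:600,:800])
E
```

```text
time: 5.62
position: [547.0, -218.9, 139.8]
orientation: [-0.006, 1.0, -0.0, 0.001]
force: [0.0, 0.1, -1.6]
opening: 43.3
finger_force: 7.7
(600, 795, 3)
```

View pics/lift.png

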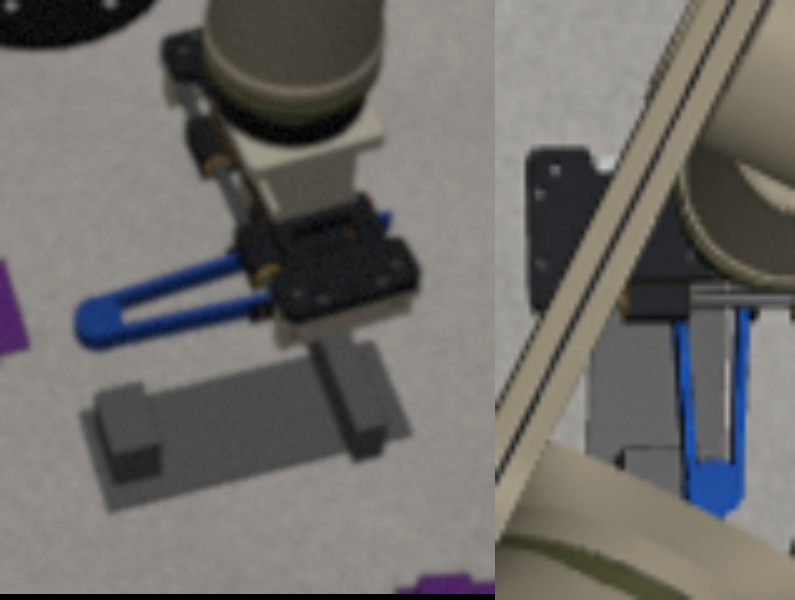

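The crops show the tweezers held level, about 104 mm clear of the grey rest. The scale is hidden behind the gripper. I'll carry them to the turntable, then turn the tips towards -y so both cameras see the scale.

```bash
python3 -m inch '[{"x":1,"y":10,"z":0,"rx":0,"ry":0,"rz":0,"grip":43},{"x":2,"y":20,"z":0,"rx":0,"ry":0,"rz":0,"grip":43},{"x":2,"y":25,"z":0,"rx":0,"ry":0,"rz":0,"grip":43},{"x":2,"y":25,"z":0,"rx":0,"ry":0,"rz":0,"grip":43},{"x":2,"y":25,"z":0,"rx":0,"ry":0,"rz":0,"grip":43},{"x":2,"y":25,"z":0,"rx":0,"ry":0,"rz":0,"grip":43},{"x":2,"y":25,"z":0,"rx":0,"ry":0,"rz":0,"grip":43},{"x":2,"y":25,"z":0,"rx":0,"ry":0,"rz":0,"grip":43},{"x":2,"y":25,"z":0,"rx":0,"ry":0,"rz":0,"grip":43},{"x":2,"y":25,"z":0,"rx":0,"ry":0,"rz":0,"grip":43},{"x":1,"y":25,"z":0,"rx":0,"ry":0,"rz":0,"grip":43},{"x":0,"y":25,"z":0,"rx":0,"ry":0,"rz":0,"grip":43}]'
python3 -m inch '[{"x":0,"y":25,"z":0,"rx":0,"ry":0,"rz":0,"grip":43},{"x":0,"y":25,"z":0,"rx":0,"ry":0,"rz":0,"grip":43},{"x":0,"y":25,"z":2,"rx":0,"ry":0,"rz":0,"grip":43},{"x":0,"y":20,"z":3,"rx":0,"ry":0,"rz":0,"grip":43},{"x":0,"y":15,"z":5,"rx":0,"ry":0,"rz":0,"grip":43},{"x":0,"y":10,"z":5,"rx":0,"ry":0,"rz":0,"grip":43},{"x":0,"y":5,"z":5,"rx":0,"ry":0,"rz":0,"grip":43},{"x":0,"y":0,"z":0,"rx":0,"ry":0,"rz":0,"grip":43},{"x":0,"y":0,"z":0,"rx":0,"ry":0,"rz":0,"grip":43}]'
python3 -m inch '[{"x":0,"y":0,"z":0,"rx":0,"ry":0,"rz":0.03,"grip":43},{"x":0,"y":0,"z":0,"rx":0,"ry":0,"rz":0.06,"grip":43},{"x":0,"y":0,"z":0,"rx":0,"ry":0,"rz":0.07,"grip":43},{"x":0,"y":0,"z":0,"rx":0,"ry":0,"rz":0.07,"grip":43},{"x":0,"y":0,"z":0,"rx":0,"ry":0,"rz":0.07,"grip":43},{"x":0,"y":0,"z":0,"rx":0,"ry":0,"rz":0.07,"grip":43},{"x":0,"y":0,"z":0,"rx":0,"ry":0,"rz":0.07,"grip":43},{"x":0,"y":0,"z":0,"rx":0,"ry":0,"rz":0.07,"grip":43},{"x":0,"y":0,"z":0,"rx":0,"ry":0,"rz":0.07,"grip":43},{"x":0,"y":0,"z":0,"rx":0,"ry":0,"rz":0.07,"grip":43},{"x":0,"y":0,"z":0,"rx":0,"ry":0,"rz":0.07,"grip":43},{"x":0,"y":0,"z":0,"rx":0,"ry":0,"rz":0.07,"grip":43}]'
```

```text
time: 6.72
position: [521.6, 63.0, 137.7]
orientation: [-0.006, 1.0, 0.0, -0.001]
force: [0.2, 0.3, -1.0]
opening: 43.6
finger_force: 7.7
time: 7.47
position: [520.8, 185.7, 117.8]
orientation: [-0.006, 1.0, -0.0, -0.001]
force: [-0.5, -0.1, -0.2]
opening: 43.8
finger_force: 7.7
time: 8.47
position: [521.8, 185.0, 119.0]
orientation: [0.381, 0.924, -0.0, 0.0]
force: [-0.6, 0.9, -0.9]
opening: 43.2
finger_force: 7.7
```

```bash
python3 -m inch '[{"x":0,"y":0,"z":0,"rx":0,"ry":0,"rz":0.07,"grip":43},{"x":0,"y":0,"z":0,"rx":0,"ry":0,"rz":0.07,"grip":43},{"x":0,"y":0,"z":0,"rx":0,"ry":0,"rz":0.07,"grip":43},{"x":0,"y":0,"z":0,"rx":0,"ry":0,"rz":0.07,"grip":43},{"x":0,"y":0,"z":0,"rx":0,"ry":0,"rz":0.07,"grip":43},{"x":0,"y":0,"z":0,"rx":0,"ry":0,"rz":0.07,"grip":43},{"x":0,"y":0,"z":0,"rx":0,"ry":0,"rz":0.07,"grip":43},{"x":0,"y":0,"z":0,"rx":0,"ry":0,"rz":0.07,"grip":43},{"x":0,"y":0,"z":0,"rx":0,"ry":0,"rz":0.07,"grip":43},{"x":0,"y":0,"z":0,"rx":0,"ry":0,"rz":0.07,"grip":43},{"x":0,"y":0,"z":0,"rx":0,"ry":0,"rz":0.05,"grip":43},{"x":0,"y":0,"z":0,"rx":0,"ry":0,"rz":0.03,"grip":43}]';python3 -m inch '[{"x":0,"y":0,"z":0,"rx":0,"ry":0,"rz":0,"grip":43},{"x":0,"y":0,"z":0,"rx":0,"ry":0,"rz":0,"grip":43},{"x":0,"y":0,"z":0,"rx":0,"ry":0,"rz":0,"grip":43}]'
python3 - <<'E'
from meas import *
c=cap('side'); a=cv2.resize(c['pixels'][160:290,230:360],None,fx=3.1,fy=4.6*3.1/4.6)
t=cap('top'); b=cv2.resize(t['pixels'][180:300,220:300],None,fx=4.9,fy=4.9)
h=max(a.shape[0],b.shape[0]); z=np.zeros((h,a.shape[1]+b.shape[1],3),np.uint8); z[:a.shape[0],:a.shape[1]]=a; z[:b.shape[0],a.shape[1]:]=b
print(z.shape); cv2.imwrite('pics/hold.png',z[:600,:800])
for n,c,bx in(('side',c,(230,160,360,290)),('top',t,(220,180,300,300))):
    b,g,r=masks(c)
    for k,m in(('g',g),('r',r)):
        q=cen(m,bx); print(n,k,q, q and onz(c,q[0],q[1],157))
E
```

```text
time: 9.47
position: [521.8, 185.0, 119.0]
orientation: [0.704, 0.71, 0.0, 0.0]
force: [-1.1, -0.1, -0.9]
opening: 43.3
finger_force: 7.7
time: 9.72
position: [521.6, 185.6, 118.8]
orientation: [0.702, 0.712, 0.0, 0.0]
force: [0.8, -0.1, 0.4]
opening: 43.3
finger_force: 7.7
(588, 795, 3)
side g (np.float64(300.1666666666667), np.float64(177.16666666666666), 6) [535.79503808 132.95279985 157.        ]
side r (np.float64(302.8), np.float64(176.4), 5) [541.87410331 133.44136738 157.        ]
top g (np.float64(259.3076923076923), np.float64(219.0769230769231), 13) [533.04465978 136.9132044  157.        ]
top r (np.float64(262.7692307692308), np.float64(216.69230769230768), 13) [538.69426921 128.92332723 157.        ]
```

View pics/hold.png

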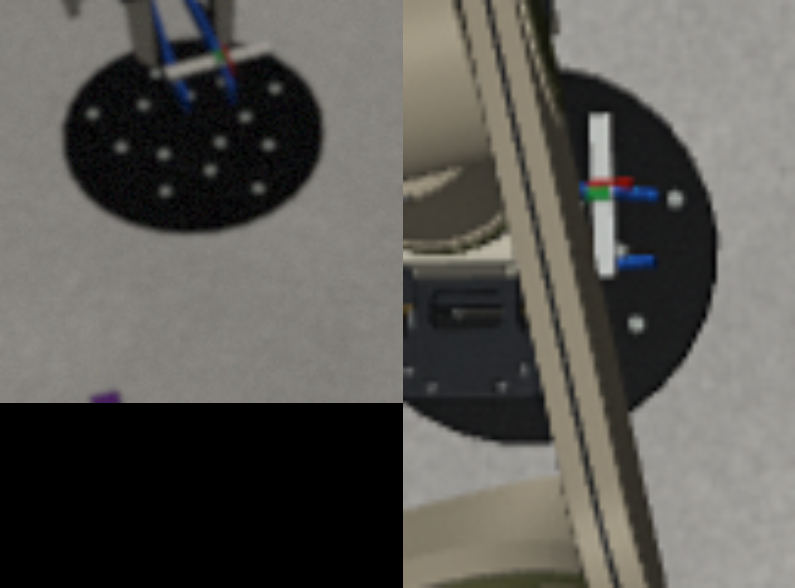

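Side and top crops show the tweezers over the turntable with the red needle on the +y edge of the green mark (top crop: needle row 182, green down to row 199). The pointer is about 4 mm short, so I close about 2 mm more.

```bash
python3 -m inch '[{"x":0,"y":0,"z":0,"rx":0,"ry":0,"rz":0,"grip":42},{"x":0,"y":0,"z":0,"rx":0,"ry":0,"rz":0,"grip":41.5},{"x":0,"y":0,"z":0,"rx":0,"ry":0,"rz":0,"grip":41},{"x":0,"y":0,"z":0,"rx":0,"ry":0,"rz":0,"grip":41},{"x":0,"y":0,"z":0,"rx":0,"ry":0,"rz":0,"grip":41},{"x":0,"y":0,"z":0,"rx":0,"ry":0,"rz":0,"grip":41}]'
python3 - <<'E'
from meas import *
c=cap('side'); a=cv2.resize(c['pixels'][165:195,280:320],None,fx=10,fy=10)
t=cap('top'); b=cv2.resize(t['pixels'][200:240,253:278],None,fx=14,fy=14)
h=max(a.shape[0],b.shape[0]); z=np.zeros((h,a.shape[1]+b.shape[1],3),np.uint8); z[:a.shape[0],:a.shape[1]]=a; z[:b.shape[0],a.shape[1]:]=b
print(z.shape); cv2.imwrite('pics/hold2.png',z[:600,:800])
E
```

```text
time: 10.32
position: [521.4, 186.2, 118.6]
orientation: [0.702, 0.712, -0.0, -0.0]
force: [0.2, -0.6, -0.8]
opening: 41.5
finger_force: 8.4
(560, 750, 3)
```

View pics/hold2.png

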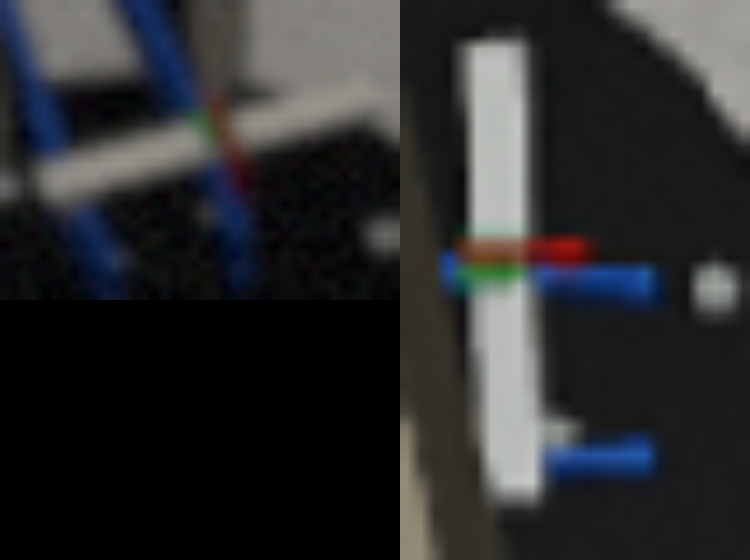

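The needle (row 248) now lies within the green mark (rows 234–283, middle 258), about 1.7 mm short. I close 1 mm more, then hold.

```bash
python3 -m inch '[{"x":0,"y":0,"z":0,"rx":0,"ry":0,"rz":0,"grip":40.5},{"x":0,"y":0,"z":0,"rx":0,"ry":0,"rz":0,"grip":40},{"x":0,"y":0,"z":0,"rx":0,"ry":0,"rz":0,"grip":40},{"x":0,"y":0,"z":0,"rx":0,"ry":0,"rz":0,"grip":40},{"x":0,"y":0,"z":0,"rx":0,"ry":0,"rz":0,"grip":40},{"x":0,"y":0,"z":0,"rx":0,"ry":0,"rz":0,"grip":40}]'
python3 - <<'E'
from meas import *
c=cap('side'); a=cv2.resize(c['pixels'][165:195,280:320],None,fx=10,fy=10)
t=cap('top'); b=cv2.resize(t['pixels'][200:240,253:278],None,fx=14,fy=14)
h=max(a.shape[0],b.shape[0]); z=np.zeros((h,a.shape[1]+b.shape[1],3),np.uint8); z[:a.shape[0],:a.shape[1]]=a; z[:b.shape[0],a.shape[1]:]=b
cv2.imwrite('pics/hold3.png',z[:600,:800])
E
```

```text
time: 10.92
position: [521.5, 186.2, 118.6]
orientation: [0.703, 0.712, 0.0, 0.0]
force: [0.0, 0.7, -0.1]
opening: 40.1
finger_force: 8.8
```

View pics/hold3.png

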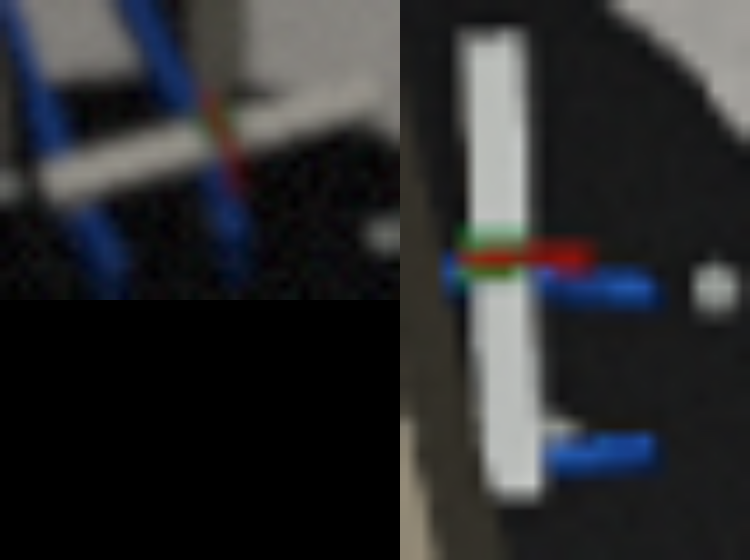

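The needle now lies in the middle of the mark, with green visible on both sides (top crop, row 256). I hold for over two seconds.

```bash
for i in 1 2 3; do python3 -m inch '[{"x":0,"y":0,"z":0,"rx":0,"ry":0,"rz":0,"grip":40},{"x":0,"y":0,"z":0,"rx":0,"ry":0,"rz":0,"grip":40},{"x":0,"y":0,"z":0,"rx":0,"ry":0,"rz":0,"grip":40},{"x":0,"y":0,"z":0,"rx":0,"ry":0,"rz":0,"grip":40},{"x":0,"y":0,"z":0,"rx":0,"ry":0,"rz":0,"grip":40},{"x":0,"y":0,"z":0,"rx":0,"ry":0,"rz":0,"grip":40},{"x":0,"y":0,"z":0,"rx":0,"ry":0,"rz":0,"grip":40},{"x":0,"y":0,"z":0,"rx":0,"ry":0,"rz":0,"grip":40},{"x":0,"y":0,"z":0,"rx":0,"ry":0,"rz":0,"grip":40},{"x":0,"y":0,"z":0,"rx":0,"ry":0,"rz":0,"grip":40},{"x":0,"y":0,"z":0,"rx":0,"ry":0,"rz":0,"grip":40},{"x":0,"y":0,"z":0,"rx":0,"ry":0,"rz":0,"grip":40}]'; done; python3 -c "
from cell import ctrl
print(ctrl.sign_off())"
```

```text
time: 12.02
position: [521.4, 186.2, 118.6]
orientation: [0.702, 0.712, -0.0, -0.0]
force: [0.0, 0.4, -1.1]
opening: 40.2
finger_force: 8.8
time: 13.02
position: [521.5, 186.1, 118.6]
orientation: [0.703, 0.712, 0.0, 0.0]
force: [-0.6, -0.2, -0.7]
opening: 40.1
finger_force: 8.8
time: 14.02
position: [521.4, 186.2, 118.6]
orientation: [0.702, 0.712, -0.0, 0.0]
force: [-0.4, 0.1, -0.8]
opening: 40.3
finger_force: 8.8
the job is handed in; nothing more can be done
None
```

The tweezers are held level and still about 10 cm above the middle of the turntable, with the red pointer over the middle of the green mark; I held them there for 3 s and handed the job in at 14 s, but sign-off returned no verdict.

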